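# Load the deburring machine and run its stuck carriage home

## Task

Stand the finned engine cylinder, sleeve up, in the square tray of the deburring machine's sliding carriage and let go of it. Then push the carriage by its upright end plate towards the guard: it is stuck and needs a firm push to break free; carry on until it meets the hidden spring buffer at the end of its travel, arriving slowly so as not to ram it, and leave the carriage resting against that buffer. Leave the other things on the bench alone.

Things in the scene. Friction and masses are not known exactly. Their poses are not given: they have to be found in the camera images.
- machine: deburring machine fixed to the bench: a dark steel rail bed 560 x 120 mm, 30 mm high, with a guard and a grey motor at its +x end. Origin at bench height, 60 mm from the bed's open (-x) end, on its centre line. Its +x axis is the direction in which the carriage is pushed (roughly towards the robot's right), z up.
- guard: clear, red-framed guard over the bed, fixed, frame as the machine: x 280 to 500 mm (grey motor to 640), 156 mm wide, top at 143 mm; opening 138 mm wide, 137 high. In the bed below hides the end stop: the carriage meets it 130 to 200 mm from its parked place. A spring buffer, 2 N per mm over 10 mm, then solid; over 30 N damages it: arrive below 60 mm/s. Friction keeps the carriage against it.
- carriage: aluminium plate 270 x 118 x 10 mm that slides along the machine's +x axis only. Origin on its underside (30 mm above the bench) below the upright end plate; axes as the machine; it spans x = -30 to 240 mm. Parked with its origin straight above the machine's, and stuck: 10 to 20 N along +x frees it within the first 15 mm; then it runs with 3 to 4 N of friction and hardly coasts (0.9 kg).
- end_plate (a point): middle of the outer (-x) face of the carriage's upright steel end plate, the face to push along +x (axes as the carriage). The plate is 14 mm thick, 70 mm wide and rises from 40 to 125 mm above the bench; this point is 100 mm above the bench. Two ribs, up to 75 mm above the bench, stiffen its inner side.
- tray (a point): centre of the tray floor on the carriage (40 mm above the bench, 170 mm in +x from the carriage's origin). The tray is a square 106 x 106 mm inside, its sides along the carriage axes, with a rim 7 mm high and 6 mm thick.
- barrel: finned aluminium engine cylinder, 0.55 to 0.9 kg: a square finned block 88 x 88 mm, 56 mm high, with a round steel sleeve 54 mm in diameter rising from its middle to 85 mm above the underside (the part to grip). Origin at the centre of its underside, z up along the sleeve, x and y square to the block's sides. It starts standing on the bench, sleeve up.
- oil_bottle: bystander: grey oil bottle, 66 mm in diameter, 170 mm high; origin at the centre of its underside
- spanner: bystander: steel spanner 180 mm long lying on the bench; origin at the middle of its underside
- piston: bystander: aluminium piston with three dark rings, 52 mm in diameter, 46 mm high; origin at the centre of its underside

How it is judged:
By the outcome, as a careful person would: the job done as asked, in the order asked, and still so for the second after the job is handed in, with the robot touching nothing.
It also fails if it takes over 61 s, if anything falls off the work surface, if the arm or the gripper's body presses on something with over 40 N, if the wrist force passes 120 N, or if a joint passes its speed limit or range.

## Robot

A 6-joint arm with a two-finger parallel gripper is mounted at the origin on the work surface. World frame = base frame: x ahead of the robot, y to its left, z up, the work surface at z = 0. Lengths are in m, angles in rad, forces in N, time in s.
With the tool pointing down it reaches from about 0.225 to 0.875 m from the base axis. Payload 3.4 kg.
Tool frame: the origin (TCP) lies midway between the tips of the shut fingers; the grasp point (between the pads) lies 19 mm behind it (manip.tcp_to_grasp is the distance from the TCP to the grasp point, in m); x points along the fingers, y is the direction in which the jaws open and shut, and the axes are right-handed (so a half turn about x gives the same grasp; the last joint's range is limited). The gripper opens to 85 mm and grips with 20 to 120 N. Pads are 22 mm wide; open, the fingers measure 114 mm over their backs; the gripper's body (76 mm by 85 mm) begins 54 mm behind the grasp point. The pads swing forward as they close: fully open they stand 13 mm farther back than shut.
Start: joints at [1.088, 0.276, 1.505, -0, 1.361, -0.121], TCP at [0.204, 0.538, 0.231] pointing down, gripper open.
Joint ranges: [-2.89, 2.89], [-0.75, 2.08], [0.22, 2.7], [-1.18, 4.32], [0.11, 2.71], [-2.7, 2.7]. Speed limits (rad/s): [2.57, 2.57, 3.14, 3.14, 3.14, 3.14].

## Interface

Orientations are given as a unit quaternion [w, x, y, z].
In Python, from rig import readout, eyes, job, manip gives the robot as it stands. The module is installed in compiled form; this text tells all that it offers.
- The arm moves only by the tool carry_out, never from a script. Its argument "deltas" is one flat list of numbers, 7 for each row, row after row: the shift along the tool's x, y, z scaled (see below), then the turn, a rotation vector about the tool's x, y, z scaled (see below), then the opening, from -1 (shut) to 1 (fully open). In form: [dx, dy, dz, ax, ay, az, grip, dx, dy, dz, ax, ay, az, grip, ...]. A call has 1 to 10 rows; each row shifts and turns the commanded pose from where the row before left it, along the tool's axes as they then stand; what a row does not reach is not made up. The controller multiplies each number of a shift by 60 mm and each number of a turn by 4 degrees. A row lasts 1/8 s, in which the tool goes at most 62.5 mm and 10.7 degrees, less where a joint would pass 70% of its speed; a pose out of reach is approached as far as the arm can. A call with a number of a shift or a turn outside -1 to 1 is refused whole. A call with a gripper value outside its range is refused whole. The fingers move at their own pace and stop on an object; "newtons" is the grip in N (left out, the last holds). Time passes only in rows, so rows that do not move let the fingers close. It gives the time, the measured TCP pose, the force and the opening at its end, in the units of the state.
- readout.get_state(): the state, without advancing time (a new reading comes with each control period).
- eyes.get_image(name): name is "side" or "top" or "wrist"; returns a dict with "color" (384x512x3 uint8, red, green, blue), "z_map" (384x512 float32, m along the optical axis (not along the pixel's ray), 0 where there is no reading), "mtx" (3x3 intrinsics, pixels), "distortion" ([k1, k2, p1, p2, k3] as OpenCV has them; the pictures are not rectified), "origin" and "orientation" of the camera in the world. Camera axes: x right, y down, z forward; pixel columns grow to the right and rows downward; lengths in m; the calibration is good to about 2 mm. A picture is of the moment at which its call begins.
- job.sign_off(): hands the job in, once; it reports no verdict.
The state is a dict: "clock": time; "qpos": joint angles; "qd": joint speeds; "effort": joint torques, N m; "position": TCP position; "ee_rot": TCP orientation; "contact_force": force on the tool from outside, world axes, zero at the start; "moment": the same for the moment, N m; "width": finger opening in m.
Only numpy, scipy, OpenCV 4.12 (cv2) and the standard library are available. Lean on these libraries where they do the work, as an engineer would, in place of code of your own. Each camera call takes 0.05 s, during which the arm holds its last target.

## Working session

There is one attempt and no reset: what is moved stays moved. The work goes in short steps, Python scripts to look and compute and a tool call to move; the robot and the scene stay as the last step left them, time stands still between calls to the robot, and variables do not carry over. Pictures are saved under pics/ and viewed, and the job is handed in when it is done.

Besides the shell and the picture viewer there is one more tool, called by a JSON object that holds its "api" and its "payload", one argument or row to a line. carry_out: Moves the arm, as the interface text tells. Its arguments: {"type":"object","properties":{"deltas":{"type":"array"},"newtons":{"type":"number"}},"required":["deltas"]}

```bash
mkdir -p pics; python3 - <<'E'
from rig import readout, eyes, job, manip
import cv2, numpy as np
print(readout.get_state()); print(manip.tcp_to_grasp)
for n in ["side","top","wrist"]:
    d=eyes.get_image(n); cv2.imwrite(f"pics/a_{n}.png",d["color"][:,:,::-1]); np.savez(f"a_{n}.npz",**d)
    print(n,d["mtx"].tolist(),d["distortion"],d["origin"],d["orientation"],(d["z_map"]>0).mean())
E
```

```text
{'clock': 0.0, 'qpos': array([ 1.08799340e+00,  2.76626266e-01,  1.50615631e+00,  1.60180678e-05,
        1.36066198e+00, -1.21009848e-01]), 'qd': array([ 0.00026654,  0.00051872,  0.0013927 ,  0.00090874, -0.00026408,
       -0.00112772]), 'effort': array([-1.62077620e-03, -4.16777337e+01, -2.45801443e+01, -2.15988684e-04,
        1.09177074e-02,  2.28802001e-06]), 'position': array([0.20328258, 0.53730797, 0.23041263]), 'ee_rot': array([ 0.69536829,  0.12659431,  0.69576823, -0.12784128]), 'contact_force': array([-0.06007973, -0.43570464, -0.10659298]), 'moment': array([ 0.00645809, -0.05426528,  0.0085214 ]), 'width': 0.08526051702773414}
0.0187
side [[484.2164841018052, 0.0, 260.0218565039653], [0.0, 484.2164841018052, 194.6029588082965], [0.0, 0.0, 1.0]] [-0.05662106  0.          0.          0.          0.        ] [ 0.18730304 -0.91777997  1.14960105] [-0.36643427  0.91098493 -0.17760843  0.06547996] 0.9958648681640625
top [[457.8724205724305, 0.0, 251.5323811745093], [0.0, 457.8724205724305, 196.1960315139765], [0.0, 0.0, 1.0]] [-0.02911599  0.          0.          0.          0.        ] [0.43954455 0.03485545 1.25872027] [ 0.03277    -0.705112    0.70777153 -0.02833122] 0.9960378011067709
wrist [[331.20905691088774, 0.0, 258.2891359453349], [0.0, 331.20905691088774, 189.61563699128445], [0.0, 0.0, 1.0]] [-0.05110603  0.          0.          0.          0.        ] [0.13449431 0.56421161 0.37210011] [0.11929595 0.81411705 0.56242847 0.08158507] 0.9959716796875
```

View pics/a_top.png

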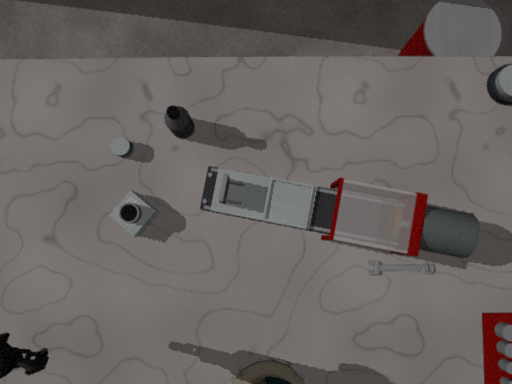

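View pics/a_side.png

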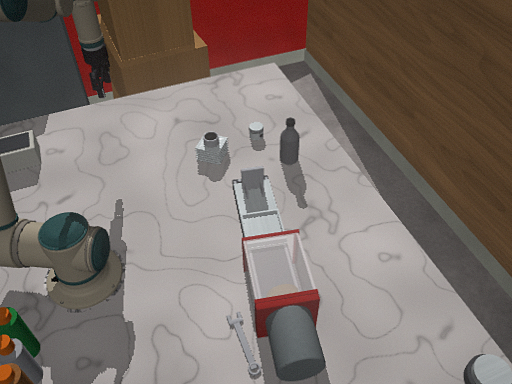

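View pics/a_wrist.png

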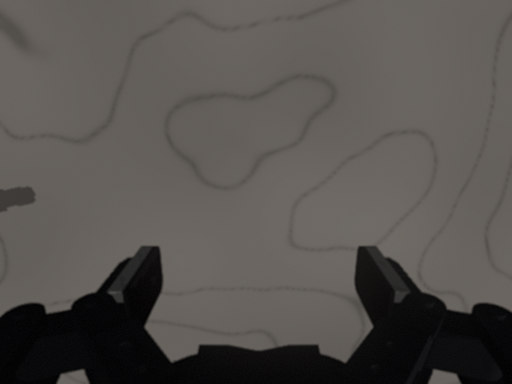

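The top view shows the barrel at about (132,213), with its sleeve at (129,212). The end plate is near (223,188), the tray near (291,203), the guard from 330 to 425 and the spanner near (400,267). Next I measure with the depth map.

```bash
cat > h.py <<'E'
import numpy as np, cv2
from scipy.spatial.transform import Rotation as R
def q2R(q): return R.from_quat([q[1],q[2],q[3],q[0]]).as_matrix()
def cloud(d):
    H,W=d["z_map"].shape
    u,v=np.meshgrid(np.arange(W),np.arange(H))
    p=cv2.undistortPoints(np.stack([u,v],-1).reshape(-1,1,2).astype(float),d["mtx"],d["distortion"]).reshape(H,W,2)
    z=d["z_map"]
    P=np.dstack([p[...,0]*z,p[...,1]*z,z])
    X=P@q2R(d["orientation"]).T+d["origin"]
    X[z==0]=np.nan
    return X
def rect(X,m):
    pts=X[m][:,:2].astype(np.float32)*1000
    return cv2.minAreaRect(pts),len(pts)
E
python3 - <<'E'
from h import *
for n in ["top","side"]:
    d=np.load(f"a_{n}.npz"); X=cloud(d); 
    x,y,z=X[...,0],X[...,1],X[...,2]
    bench=(x>.2)&(x<.7)&(y>-.1)&(y<.5)
    print(n,"bench z",np.nanmedian(z[bench&(abs(z)<.02)]))
    uv=np.indices(z.shape)
    for name,(a,b,c,e) in dict(top=dict(barrel=(95,165,180,245),),side=dict(barrel=(190,232,125,175)))[n].items():
        r=(uv[1]>a)&(uv[1]<b)&(uv[0]>c)&(uv[0]<e)
        for lo,hi in [(.05,.062),(.078,.095)]:
            m=r&(z>lo)&(z<hi); print(name,lo,rect(X,m),np.median(z[m]), X[m].mean(0))
    if n=="top":
        r=(uv[1]>195)&(uv[1]<345)&(uv[0]>155)&(uv[0]<240)
        for lo,hi in [(.02,.034),(.036,.044),(.044,.052),(.115,.135)]:
            m=r&(z>lo)&(z<hi); print("mach",lo,rect(X,m),np.median(z[m]) if m.any() else 0,X[m].mean(0))
        m=(uv[1]>100)&(uv[1]<200)&(uv[0]>95)&(uv[0]<165)&(z>.03)
        print("bystanders",X[m][:,:2].min(0),X[m][:,:2].max(0))
        for p in [(122,147),(176,112),(375,268),(430,268)]: print(p,X[p[1],p[0]])
        # plane section of guard
        m=(uv[1]>320)&(uv[1]<435)&(uv[0]>170)&(uv[0]<262)&(z>.13)&(z<.155); print("guard",rect(X,m))
E
```

```text
top bench z -0.000643375132970303
barrel 0.05 (((499.91363525390625, 360.37652587890625), (89.9916000366211, 88.84980773925781), 50.0229606628418), 732) 0.05537446889116404 [0.49930455 0.35704725 0.05541862]
barrel 0.078 (((499.2792663574219, 359.55352783203125), (52.031490325927734, 52.88277053833008), 1.8213722705841064), 352) 0.08489403926661176 [0.49981193 0.35944282 0.08485892]
mach 0.02 (((536.7178955078125, -2.3612518310546875), (356.7218322753906, 153.5784149169922), 78.94540405273438), 1466) 0.029247183071133276 [ 0.52577886 -0.04428787  0.0291806 ]
mach 0.036 (((530.3348999023438, -3.355987548828125), (337.8609313964844, 137.3558807373047), 80.18482971191406), 3415) 0.039409856298907586 [0.53837017 0.0073986  0.03949112]
mach 0.044 (((536.651123046875, -11.583984375), (305.3077087402344, 154.225830078125), 78.47140502929688), 407) 0.04611708350859889 [ 0.53025575 -0.03623693  0.04644077]
mach 0.115 (((534.7208251953125, -20.886306762695312), (287.0689697265625, 152.96145629882812), 78.46440887451172), 175) 0.12361202547230321 [0.55499797 0.0912075  0.12364974]
bystanders [0.65669056 0.20211877] [0.77355594 0.42502195]
(122, 147) [0.67859051 0.3901552  0.04897428]
(176, 112) [0.73977125 0.22426763 0.17158436]
(375, 268) [ 0.35154683 -0.29064868  0.0099611 ]
(430, 268) [ 0.34983262 -0.44442329 -0.00138119]
guard (((481.60430908203125, -285.65594482421875), (256.4292297363281, 155.49436950683594), 79.12708282470703), 5848)
side bench z -0.00013699212326412358
barrel 0.05 (((501.4300537109375, 355.9345703125), (91.43251037597656, 90.17487335205078), 50.01961898803711), 263) 0.056288681153566555 [0.49829463 0.34186813 0.05613438]
barrel 0.078 (((501.9078063964844, 356.5675354003906), (58.34639358520508, 53.052066802978516), 56.5189323425293), 143) 0.08490926654422193 [0.50089372 0.35352021 0.08479238]
```

```bash
python3 - <<'E'
import cv2,numpy as np
d=cv2.imread("pics/a_top.png")
cv2.imwrite("pics/a_topz.png",cv2.resize(d[150:260,95:345],None,fx=3.2,fy=3.2,interpolation=cv2.INTER_CUBIC))
E
```

```text
(no output)
```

View pics/a_topz.png

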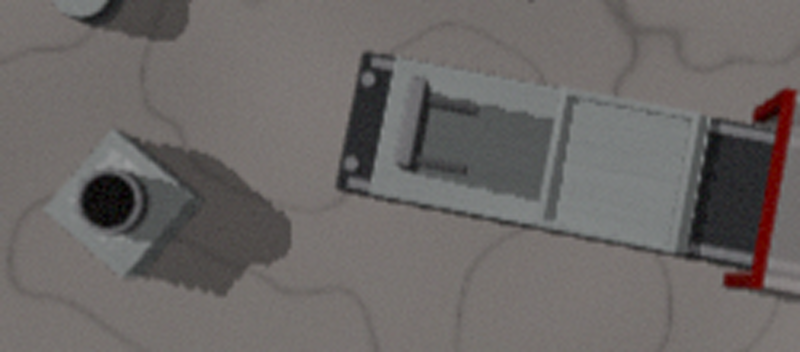

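```bash
python3 - <<'E'
from h import *
d=np.load("a_top.npz"); X=cloud(d); x,y,z=X[...,0],X[...,1],X[...,2]
uv=np.indices(z.shape)
r=(uv[1]>195)&(uv[1]<322)&(uv[0]>155)&(uv[0]<240)
def big(m):
    n,l,s,_=cv2.connectedComponentsWithStats(m.astype(np.uint8),connectivity=8)
    return l==1+np.argmax(s[1:,4])
m=big(r&(z>.036)&(z<.052)); print("carriage",rect(X,m))
m2=big(r&(z>.112)&(z<.14)&(uv[1]<240)); print("plate",rect(X,m2),np.median(z[m2]))
m3=(r&(z>.024)&(z<.034)); m3&=(uv[1]<225); print("bed end",rect(X,big(m3)))
r4=(uv[1]>195)&(uv[1]<322)&(uv[0]>155)&(uv[0]<240)&(z>.02)
(c,wh,a),_=rect(X,big(r4)); print("all",c,wh,a)
for ang in [-101.5,-101,-100.5]:
  pass
th=np.radians(rect(X,m)[0][2]-180 if rect(X,m)[0][1][0]>rect(X,m)[0][1][1] else rect(X,m)[0][2]-90)
ex=np.array([np.cos(th),np.sin(th)]); ey=np.array([-ex[1],ex[0]]); print(np.degrees(th))
o=np.array([.55,.1])
for n,mm in [("car",m),("plate",m2),("bed",r4)]:
    P=X[mm][:,:2]-o; s=P@ex; t=P@ey; print(n,np.percentile(s,[0,1,50,99,100]),np.percentile(t,[0,1,50,99,100]))
# edges of carriage by column: fit lines to extreme t vs s
P=X[m][:,:2]-o; s=P@ex;t=P@ey
for f in (np.max,np.min):
    b=[(q,f(t[(s>=q)&(s<q+.01)])) for q in np.arange(0.0,.2,.01)]
    b=np.array(b); print("slope deg",np.degrees(np.arctan(np.polyfit(b[:,0],b[:,1],1)[0])),np.median(b[:,1]))
# rims
mr=r&(z>.0445)&(z<.052)
P=X[mr][:,:2]-o; s=P@ex;t=P@ey; print(np.histogram(s,bins=np.arange(-.06,.28,.01)))
E
```

```text
carriage (((539.7467651367188, 11.47467041015625), (271.34027099609375, 118.3590316772461), 78.8841323852539), 3808)
plate (((559.9459838867188, 113.18949890136719), (14.113419532775879, 69.16448211669922), 78.7340316772461), 161) 0.12361202547230321
bed end (((568.2009887695312, 157.80389404296875), (34.6418571472168, 120.70993041992188), 82.15216064453125), 439)
all (539.1026611328125, 8.964218139648438) (333.6716613769531, 120.17235565185547) 78.86613464355469
-101.1158676147461
car [-0.04682879 -0.042676    0.0995248   0.22189264  0.22451142] [-0.05217324 -0.0511359   0.00610163  0.06472344  0.06618577]
plate [-0.02198921 -0.02184983 -0.01467366 -0.00806758 -0.00782309] [-0.02735685 -0.02697673  0.00587014  0.04045422  0.04180309]
bed [-0.07539625 -0.0716539   0.08812162  0.24784027  0.25824704] [-0.05322043 -0.0522203   0.00454968  0.06476399  0.06699053]
slope deg 0.31757026925802395 0.06537259280290933
slope deg -0.23482310909130058 -0.05186475908566964
(array([ 0,  2,  1,  0,  1, 10,  2,  4,  4,  2,  1,  2,  0,  2,  1, 60, 36,
       15, 18, 12, 13, 17, 15, 12, 12, 17, 38, 43,  0,  0,  0,  0,  0]), array([-6.00000000e-02, -5.00000000e-02, -4.00000000e-02, -3.00000000e-02,
       -2.00000000e-02, -1.00000000e-02,  1.38777878e-17,  1.00000000e-02,
        2.00000000e-02,  3.00000000e-02,  4.00000000e-02,  5.00000000e-02,
        6.00000000e-02,  7.00000000e-02,  8.00000000e-02,  9.00000000e-02,
        1.00000000e-01,  1.10000000e-01,  1.20000000e-01,  1.30000000e-01,
        1.40000000e-01,  1.50000000e-01,  1.60000000e-01,  1.70000000e-01,
        1.80000000e-01,  1.90000000e-01,  2.00000000e-01,  2.10000000e-01,
        2.20000000e-01,  2.30000000e-01,  2.40000000e-01,  2.50000000e-01,
        2.60000000e-01,  2.70000000e-01]))
```

```bash
cat >> h.py <<'E'
def plan(goal,jaw,s=None):
    from rig import readout
    s=s or readout.get_state()
    p=s["position"]; M=q2R(s["ee_rot"])
    best=None
    for a in (jaw,jaw+180):
        yv=np.array([np.cos(np.radians(a)),np.sin(np.radians(a)),0]); xv=np.array([0,0,-1.]); G=np.stack([xv,yv,np.cross(xv,yv)],1)
        rv=np.degrees(R.from_matrix(M.T@G).as_rotvec())
        if best is None or np.linalg.norm(rv)<np.linalg.norm(best[0]): best=(rv,G,a)
    d=np.array(goal)-p
    print("t",s["clock"],"p",p.round(4),"F",s["contact_force"].round(2),"w",round(s["width"],4),"q5",s["qpos"].round(2))
    print("world delta",d.round(4),"jaw",best[2],"turn(4deg units)",(best[0]/4).round(2))
    print("shift units current axes",(M.T@d/.06).round(3),"| goal axes",(best[1].T@d/.06).round(3)); print(M.round(3))
E
python3 - <<'E'
from h import *
plan((.500,.359,.18),-40)
E
```

```text
t 0.15 p [0.2033 0.5374 0.2306] F [ 0.23  0.25 -0.19] w 0.0855 q5 [ 1.09  0.28  1.51  0.    1.36 -0.12]
world delta [ 0.2967 -0.1784 -0.0506] jaw 140 turn(4deg units) [-1.768e+01 -1.000e-02  2.000e-02]
shift units current axes [ 0.844 -1.03   5.677] | goal axes [ 0.844 -5.699  0.9  ]
[[-0.001  0.354  0.935]
 [-0.001  0.935 -0.354]
 [-1.    -0.001 -0.   ]]
```

{"api": "carry_out", "payload": {
  "deltas": [0, 0, 0, 1, 0, 0, 1, 0, 0, 0, 1, 0, 0, 1, 0, 0, 0, 1, 0, 0, 1, 0, 0, 0, 1, 0, 0, 1, 0, 0, 0, 1, 0, 0, 1, 0, 0, 0, 1, 0, 0, 1, 0, 0, 0, 1, 0, 0, 1, 0, 0, 0, 1, 0, 0, 1, 0, 0, 0, 1, 0, 0, 1, 0, 0, 0, 1, 0, 0, 1],
  "newtons": 60
}}

```text
clock: 1.4
position: [0.2034, 0.5376, 0.2309]
ee_rot: [0.61, 0.358, 0.61, -0.358]
contact_force: [-0.5, 0.8, 0.1]
width: 0.0853
```

{"api": "carry_out", "payload": {
  "deltas": [0, 0, 0, 1, 0, 0, 1, 0, 0, 0, 1, 0, 0, 1, 0, 0, 0, 1, 0, 0, 1, 0, 0, 0, 1, 0, 0, 1, 0, 0, 0, 1, 0, 0, 1, 0, 0, 0, 1, 0, 0, 1, 0, 0, 0, 1, 0, 0, 1, 0, 0, 0, 1, 0, 0, 1, 0, 0, 0, 1, 0, 0, 1, 0, 0, 0, 1, 0, 0, 1]
}}

```text
clock: 2.65
position: [0.2034, 0.5376, 0.2309]
ee_rot: [-0.451, -0.545, -0.45, 0.545]
contact_force: [0.0, -0.2, 0.4]
width: 0.0854
```

{"api": "carry_out", "payload": {
  "deltas": [0, 0, 0, 1, 0, 0, 1, 0, 0, 0, 1, 0, 0, 1, 0, 0, 0, 1, 0, 0, 1, 0, 0, 0, 1, 0, 0, 1, 0, 0, 0, 1, 0, 0, 1, 0, 0, 0, 1, 0, 0, 1, 0, 0, 0, 1, 0, 0, 1, 0, 0, 0, 0.3, 0, 0, 1]
}}

```text
clock: 3.65
position: [0.2035, 0.5376, 0.231]
ee_rot: [-0.299, -0.641, -0.299, 0.641]
contact_force: [0.7, -0.3, -0.7]
width: 0.0855
```

```bash
python3 - <<'E'
from h import *
plan((.500,.359,.16),-40)
E
```

```text
t 3.65 p [0.2035 0.5376 0.231 ] F [ 0.71 -0.28 -0.72] w 0.0855 q5 [ 1.09  0.28  1.51 -0.    1.36  1.79]
world delta [ 0.2965 -0.1786 -0.071 ] jaw -40 turn(4deg units) [ 0.01  0.01 -0.  ]
shift units current axes [ 1.183  5.7   -0.892] | goal axes [ 1.183  5.7   -0.896]
[[-0.     0.767 -0.642]
 [-0.001 -0.642 -0.767]
 [-1.     0.     0.001]]
```

{"api": "carry_out", "payload": {
  "deltas": [0, 0.57, -0.09, 0, 0, 0, 1, 0.1, 0.74, -0.12, 0, 0, 0, 1, 0.15, 0.74, -0.12, 0, 0, 0, 1, 0.2, 0.74, -0.12, 0, 0, 0, 1, 0.2, 0.74, -0.12, 0, 0, 0, 1, 0.2, 0.74, -0.12, 0, 0, 0, 1, 0.2, 0.74, -0.11, 0, 0, 0, 1, 0.13, 0.69, -0.09, 0, 0, 0, 1, 0, 0, 0, 0, 0, 0, 1, 0, 0, 0, 0, 0, 0, 1]
}}

```text
clock: 4.9
position: [0.4996, 0.3593, 0.1604]
ee_rot: [-0.299, -0.64, -0.299, 0.641]
contact_force: [-0.3, -0.7, -0.4]
width: 0.0853
```

```bash
python3 - <<'E'
from h import *
from rig import eyes
plan((.500,.359,.057),-40)
d=eyes.get_image("wrist"); cv2.imwrite("pics/b_wrist.png",d["color"][:,:,::-1])
X=cloud(d); z=X[...,2]
m=(z>.081)&(z<.09)&(abs(X[...,0]-.5)<.06)&(abs(X[...,1]-.36)<.06); print(m.sum(),rect(X,m) if m.any() else 0)
m=(z>.052)&(z<.06)&(abs(X[...,0]-.5)<.08)&(abs(X[...,1]-.36)<.08); print(m.sum(),rect(X,m) if m.any() else 0)
E
```

```text
t 4.9 p [0.4996 0.3593 0.1604] F [-0.25 -0.69 -0.39] w 0.0853 q5 [0.51 0.38 1.53 0.   1.23 1.21]
world delta [ 0.0004 -0.0003 -0.1034] jaw -40 turn(4deg units) [0.01 0.01 0.01]
shift units current axes [ 1.723e+00  1.000e-02 -1.000e-03] | goal axes [ 1.723  0.008 -0.   ]
[[-0.001  0.767 -0.642]
 [ 0.    -0.642 -0.767]
 [-1.    -0.001  0.   ]]
4450 (((500.235595703125, 360.14251708984375), (53.375221252441406, 52.918601989746094), 49.837867736816406), 4450)
7486 (((500.4183654785156, 360.35516357421875), (87.74378967285156, 88.44569396972656), 49.991539001464844), 7486)
```

View pics/b_wrist.png

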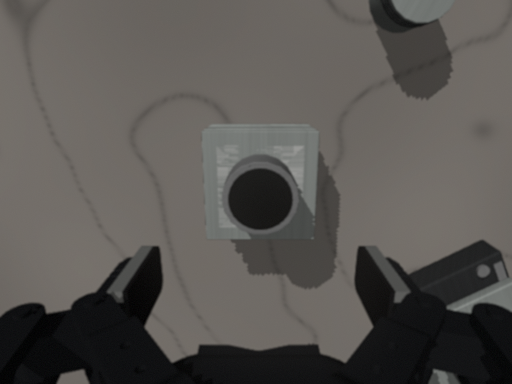

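The wrist view shows the barrel square to the jaws, with the sleeve at (260,195). It measures (0.500, 0.360), block angle 50°, which agrees with the top view. I'll descend and grip.

{"api": "carry_out", "payload": {
  "deltas": [0.3, 0, 0, 0, 0, 0, 1, 0.35, 0, 0, 0, 0, 0, 1, 0.35, 0, 0, 0, 0, 0, 1, 0.35, 0, 0, 0, 0, 0, 1, 0.25, 0, 0, 0, 0, 0, 1, 0.12, 0, 0, 0, 0, 0, 1, 0, 0, 0, 0, 0, 0, 1, 0, 0, 0, 0, 0, 0, -1, 0, 0, 0, 0, 0, 0, -1, 0, 0, 0, 0, 0, 0, -1],
  "newtons": 60
}}

```text
clock: 6.2
position: [0.5011, 0.3593, 0.0585]
ee_rot: [0.299, 0.642, 0.299, -0.64]
contact_force: [0.9, -1.2, 5.2]
width: 0.0521
```

{"api": "carry_out", "payload": {
  "deltas": [0, 0, 0, 0, 0, 0, -1, 0, 0, 0, 0, 0, 0, -1, 0, 0, 0, 0, 0, 0, -1, 0, 0, 0, 0, 0, 0, -1]
}}

```text
clock: 6.7
position: [0.5011, 0.3593, 0.0585]
ee_rot: [0.299, 0.642, 0.299, -0.64]
contact_force: [-0.1, -2.0, 6.7]
width: 0.0526
```

{"api": "carry_out", "payload": {
  "deltas": [-0.1, 0, 0, 0, 0, 0, -1, -0.2, 0, 0, 0, 0, 0, -1, -0.3, 0, 0, 0, 0, 0, -1, -0.4, 0, 0, 0, 0, 0, -1, -0.4, 0, 0, 0, 0, 0, -1, -0.3, 0, 0, 0, 0, 0, -1, -0.1, 0, 0, 0, 0, 0, -1, 0, 0, 0, 0, 0, 0, -1]
}}

```text
clock: 7.7
position: [0.4997, 0.3591, 0.165]
ee_rot: [-0.299, -0.64, -0.299, 0.641]
contact_force: [0.2, -0.0, -8.1]
width: 0.0527
```

```bash
python3 - <<'E'
from h import *
from rig import eyes
plan((.527,-.0522,.16),-11.1)
d=eyes.get_image("wrist"); cv2.imwrite("pics/c_wrist.png",d["color"][:,:,::-1])
d=eyes.get_image("side"); cv2.imwrite("pics/c_side.png",d["color"][:,:,::-1])
E
```

```text
t 7.7 p [0.4997 0.3591 0.165 ] F [ 0.22 -0.03 -8.08] w 0.0527 q5 [0.51 0.38 1.52 0.   1.24 1.21]
world delta [ 0.0273 -0.4113 -0.005 ] jaw -11.1 turn(4deg units) [-7.21  0.01  0.01]
shift units current axes [0.085 4.749 4.965] | goal axes [0.084 1.766 6.639]
[[-0.001  0.767 -0.642]
 [-0.    -0.642 -0.767]
 [-1.    -0.     0.001]]
```

View pics/c_wrist.png

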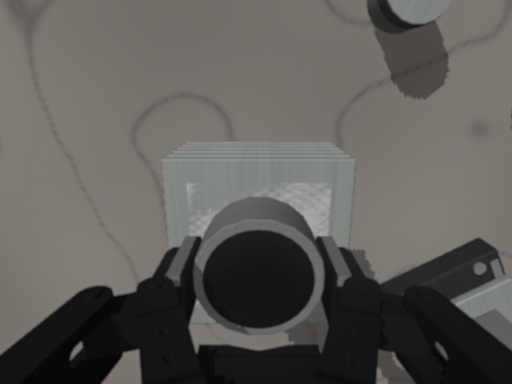

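View pics/c_side.png

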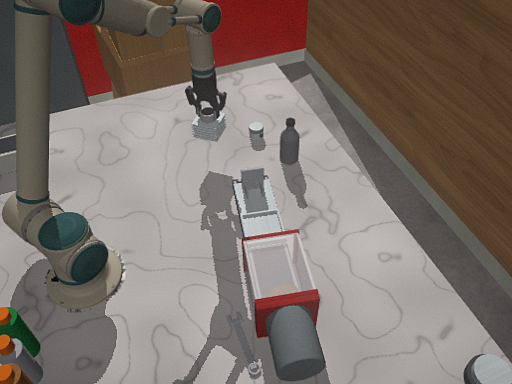

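{"api": "carry_out", "payload": {
  "deltas": [-0.15, 0, 0, -0.5, 0, 0, -1, -0.25, 0, 0, -0.9, 0, 0, -1, -0.25, 0, 0, -0.9, 0, 0, -1, -0.2, 0, 0, -1, 0, 0, -1, -0.1, 0, 0, -1, 0, 0, -1, 0, 0, 0, -1, 0, 0, -1, 0, 0, 0, -1, 0, 0, -1, 0, 0, 0, -0.7, 0, 0, -1, 0, 0, 0, -0.2, 0, 0, -1, 0, 0, 0, 0, 0, 0, -1]
}}

```text
clock: 9.05
position: [0.5, 0.3592, 0.2223]
ee_rot: [-0.449, -0.546, -0.449, 0.546]
contact_force: [-0.6, 0.4, -7.2]
width: 0.052
```

{"api": "carry_out", "payload": {
  "deltas": [0, 0.09, 0.33, 0, 0, 0, -1, 0, 0.15, 0.55, 0, 0, 0, -1, 0, 0.19, 0.7, 0, 0, 0, -1, 0, 0.21, 0.8, 0, 0, 0, -1, 0, 0.21, 0.8, 0, 0, 0, -1, 0, 0.21, 0.8, 0, 0, 0, -1, 0, 0.21, 0.8, 0, 0, 0, -1, 0, 0.2, 0.75, 0, 0, 0, -1, 0, 0.15, 0.55, 0, 0, 0, -1, 0, 0.1, 0.35, 0, 0, 0, -1]
}}

```text
clock: 10.3
position: [0.5262, -0.042, 0.2226]
ee_rot: [-0.449, -0.546, -0.448, 0.547]
contact_force: [0.2, 0.3, -6.4]
width: 0.0521
```

{"api": "carry_out", "payload": {
  "deltas": [0, 0.05, 0.2, 0, 0, 0, -1, 0, 0, 0, 0, 0, 0, -1, 0, 0, 0, 0, 0, 0, -1]
}}

```text
clock: 10.68
position: [0.5272, -0.0507, 0.2223]
ee_rot: [0.449, 0.546, 0.45, -0.546]
contact_force: [-0.7, -0.3, -7.4]
width: 0.052
```

```bash
python3 - <<'E'
from h import *
from rig import eyes
plan((.527,-.0522,.0985),-11.1)
for n in ("top","wrist","side"):
    d=eyes.get_image(n); cv2.imwrite(f"pics/d_{n}.png",d["color"][:,:,::-1]); np.savez(f"d_{n}.npz",**d)
E
```

```text
t 10.675 p [ 0.5272 -0.0507  0.2223] F [-0.7  -0.32 -7.39] w 0.052 q5 [-0.23  0.21  1.61  0.    1.31 -0.03]
world delta [-0.0002 -0.0015 -0.1238] jaw -11.1 turn(4deg units) [-0.   -0.01  0.01]
shift units current axes [2.063 0.003 0.027] | goal axes [2.063e+00 2.000e-03 2.500e-02]
[[-0.     0.981 -0.193]
 [ 0.001 -0.193 -0.981]
 [-1.    -0.    -0.001]]
```

View pics/d_wrist.png

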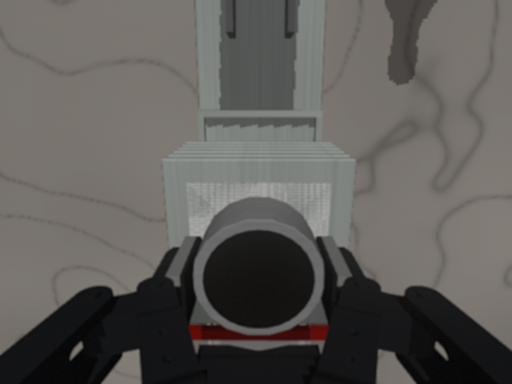

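View pics/d_side.png

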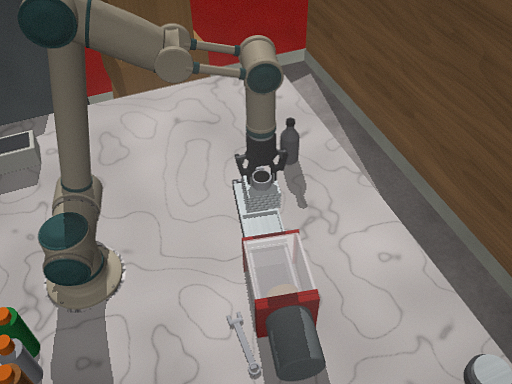

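The wrist view shows the block square to the tray and centred on it sideways (block 163–355, tray 199–322). I'll check the rim once more from the wrist depth.

```bash
python3 - <<'E'
from h import *
d=np.load("d_wrist.npz");X=cloud(d);z=X[...,2]
th=np.radians(-101.1);ex=np.array([np.cos(th),np.sin(th)]);ey=np.array([-ex[1],ex[0]])
T=np.array([.527,-.0522])
P=X[...,:2]-T; s=P@ex;t=P@ey
m=(z>.043)&(z<.051)&(s>-.08)&(s<-.02)&(abs(t)<.08)
print(m.sum(),"rear rim s",np.percentile(s[m],[1,50,99]),"t",np.percentile(t[m],[1,50,99]))
m=(z>.036)&(z<.043)&(s>-.15)&(s<-.065)&(abs(t)<.08)
print("plate t",np.percentile(t[m],[.5,99.5]))
zb=.2223-.0585+.056
m=(abs(z-zb)<.004)&(abs(s)<.07)&(abs(t)<.07); print("block top",m.sum(),s[m].min(),s[m].max(),t[m].min(),t[m].max(),np.median(z[m]))
E
```

```text
1193 rear rim s [-0.05841915 -0.0546127  -0.03037256] t [-0.05842965 -0.00040341  0.05915649]
plate t [-0.05799057  0.05841872]
block top 12753 -0.04667301622812332 0.0424051041910306 -0.04517584127549211 0.04304837190573093 0.21866118431695092
```

{"api": "carry_out", "payload": {
  "deltas": [0.15, 0.01, 0.02, 0, 0, 0, -1, 0.25, 0, 0.02, 0, 0, 0, -1, 0.3, 0, 0, 0, 0, 0, -1, 0.3, 0, 0, 0, 0, 0, -1, 0.3, 0, 0, 0, 0, 0, -1, 0.25, 0, 0, 0, 0, 0, -1, 0.2, 0, 0, 0, 0, 0, -1, 0.12, 0, 0, 0, 0, 0, -1, 0.08, 0, 0, 0, 0, 0, -1, 0, 0, 0, 0, 0, 0, -1]
}}

```text
clock: 12.08
position: [0.5276, -0.054, 0.1052]
ee_rot: [0.449, 0.546, 0.449, -0.546]
contact_force: [-0.4, 0.2, -6.2]
width: 0.0526
```

{"api": "carry_out", "payload": {
  "deltas": [0.03, 0, 0, 0, 0, 0, -1, 0.03, 0, 0, 0, 0, 0, -1, 0.03, 0, 0, 0, 0, 0, -1, 0, 0, 0, 0, 0, 0, -1]
}}

```text
clock: 12.58
position: [0.5275, -0.054, 0.0998]
ee_rot: [-0.449, -0.546, -0.449, 0.546]
contact_force: [-0.5, -0.8, -7.0]
width: 0.0526
```

{"api": "carry_out", "payload": {
  "deltas": [0.015, 0, 0, 0, 0, 0, -1, 0.015, 0, 0, 0, 0, 0, -1, 0, 0, 0, 0, 0, 0, -1]
}}

```text
clock: 12.95
position: [0.5278, -0.0542, 0.0985]
ee_rot: [0.449, 0.546, 0.449, -0.546]
contact_force: [-0.8, -0.3, -3.0]
width: 0.0524
```

{"api": "carry_out", "payload": {
  "deltas": [0.01, 0, 0, 0, 0, 0, -1, 0, 0, 0, 0, 0, 0, 1, 0, 0, 0, 0, 0, 0, 1, 0, 0, 0, 0, 0, 0, 1, 0, 0, 0, 0, 0, 0, 1, -0.1, 0, 0, 0, 0, 0, 1, -0.3, 0, 0, 0, 0, 0, 1, -0.5, 0, 0, 0, 0, 0, 1, -0.5, 0, 0, 0, 0, 0, 1, -0.3, 0, 0, 0, 0, 0, 1]
}}

```text
clock: 14.2
position: [0.5284, -0.0542, 0.2016]
ee_rot: [0.45, 0.547, 0.448, -0.545]
contact_force: [-0.0, -0.5, -0.1]
width: 0.0855
```

```bash
python3 - <<'E'
from h import *
from rig import eyes
plan((.565,.16,.18),-11.1)
d=eyes.get_image("wrist"); cv2.imwrite("pics/e_wrist.png",d["color"][:,:,::-1])
X=cloud(d);z=X[...,2]
th=np.radians(-101.1);ex=np.array([np.cos(th),np.sin(th)]);ey=np.array([-ex[1],ex[0]])
P=X[...,:2]-np.array([.527,-.0522]); s=P@ex;t=P@ey
for lo,hi in [(.12,.13),(.09,.101)]:
    m=(z>lo)&(z<hi)&(abs(s)<.07)&(abs(t)<.07); print(m.sum(),[f.round(4) for f in (s[m].min(),s[m].max(),t[m].min(),t[m].max(),np.median(z[m]),z[m].std())])
E
```

```text
t 14.2 p [ 0.5284 -0.0542  0.2016] F [-0.05 -0.47 -0.08] w 0.0855 q5 [-0.23  0.23  1.65  0.    1.26 -0.04]
world delta [ 0.0366  0.2142 -0.0216] jaw -11.1 turn(4deg units) [-0.01 -0.   -0.04]
shift units current axes [ 0.36  -0.091 -3.62 ] | goal axes [ 0.36  -0.088 -3.62 ]
[[ 0.003  0.981 -0.193]
 [-0.001 -0.193 -0.981]
 [-1.     0.003 -0.   ]]
4397 [np.float64(-0.0258), np.float64(0.0276), np.float64(-0.0267), np.float64(0.0267), np.float64(0.1243), np.float64(0.0008)]
7510 [np.float64(-0.0432), np.float64(0.0453), np.float64(-0.0438), np.float64(0.0447), np.float64(0.0948), np.float64(0.0008)]
```

View pics/e_wrist.png

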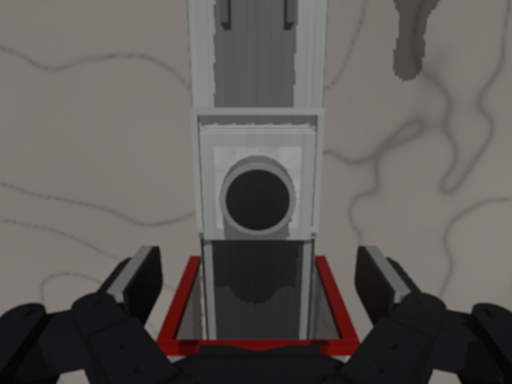

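The barrel stands centred in the tray to about 1 mm (sleeve top at 124 mm, block top at 95 mm), level and free of the gripper. Next I go behind the end plate with the fingers shut.

{"api": "carry_out", "payload": {
  "deltas": [0, 0, -0.2, 0, 0, 0, -1, 0, 0, -0.4, 0, 0, 0, -1, 0, -0.02, -0.6, 0, 0, 0, -1, 0, 0, -0.7, 0, 0, 0, -1, 0, 0, -0.7, 0, 0, 0, -1, 0, -0.01, -0.6, 0, 0, 0, -1, 0, 0, -0.4, 0, 0, 0, -1, 0, 0, -0.19, 0, 0, 0, -1, 0, 0, 0, 0, 0, 0, -1, 0, 0, 0, 0, 0, 0, -1]
}}

```text
clock: 15.5
position: [0.5694, 0.1687, 0.1992]
ee_rot: [-0.449, -0.546, -0.449, 0.547]
contact_force: [-0.5, 0.1, 0.2]
width: -0.0001
```

{"api": "carry_out", "payload": {
  "deltas": [0.2, 0, 0, 0, 0, 0, -1, 0.3, 0, 0, 0, 0, 0, -1, 0.35, 0, 0, 0, 0, 0, -1, 0.35, 0, 0, 0, 0, 0, -1, 0.3, 0, 0, 0, 0, 0, -1, 0.25, 0, 0, 0, 0, 0, -1, 0.15, 0, 0, 0, 0, 0, -1, 0.04, 0, 0, 0, 0, 0, -1, 0, 0, 0, 0, 0, 0, -1]
}}

```text
clock: 16.62
position: [0.5701, 0.1694, 0.0834]
ee_rot: [0.449, 0.546, 0.449, -0.546]
contact_force: [-0.3, 0.6, 0.4]
width: -0.0001
```

```bash
python3 - <<'E'
from h import *
from rig import eyes
plan((.5611,.1203,.085),-11.1)
for n in ("side","wrist","top"):
    d=eyes.get_image(n); cv2.imwrite(f"pics/f_{n}.png",d["color"][:,:,::-1])
E
```

```text
t 16.625 p [0.5701 0.1694 0.0834] F [-0.26  0.58  0.41] w -0.0001 q5 [0.17 0.42 1.68 0.   1.04 0.37]
world delta [-0.009  -0.0491  0.0016] jaw -11.1 turn(4deg units) [-0.01 -0.   -0.01]
shift units current axes [-0.027  0.012  0.833] | goal axes [-0.027  0.011  0.833]
[[ 0.001  0.981 -0.193]
 [ 0.    -0.193 -0.981]
 [-1.     0.001 -0.   ]]
```

View pics/f_side.png

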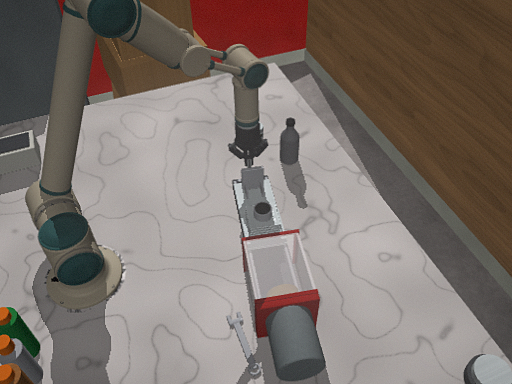

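View pics/f_top.png

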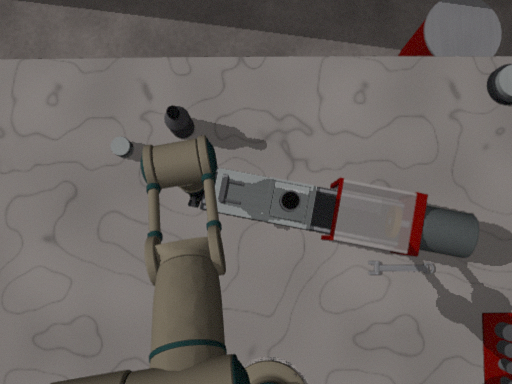

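The side view shows the shut fingers (245,160) behind the end plate (252,178), and the barrel at (262,208) in the tray. I'll approach slowly.

{"api": "carry_out", "payload": {
  "deltas": [-0.03, 0.01, 0.1, 0, 0, 0, -1, 0, 0, 0.12, 0, 0, 0, -1, 0, 0, 0.12, 0, 0, 0, -1, 0, 0, 0.08, 0, 0, 0, -1, 0, 0, 0.06, 0, 0, 0, -1, 0, 0, 0.06, 0, 0, 0, -1]
}}

```text
clock: 17.52
position: [0.5641, 0.1373, 0.0849]
ee_rot: [0.449, 0.546, 0.449, -0.546]
contact_force: [1.0, 0.2, 0.2]
width: -0.0001
```

{"api": "carry_out", "payload": {
  "deltas": [0, 0, 0.05, 0, 0, 0, -1, 0, 0, 0.05, 0, 0, 0, -1, 0, 0, 0.05, 0, 0, 0, -1]
}}

```text
clock: 17.9
position: [0.5629, 0.1309, 0.085]
ee_rot: [0.448, 0.548, 0.45, -0.545]
contact_force: [2.0, 10.7, -1.8]
width: 0.0003
```

{"api": "carry_out", "payload": {
  "deltas": [0, 0, 0.03, 0, 0, 0, -1, 0, 0, 0.03, 0, 0, 0, -1]
}}

```text
clock: 18.15
position: [0.5629, 0.1308, 0.0851]
ee_rot: [0.446, 0.55, 0.451, -0.544]
contact_force: [2.0, 19.1, -3.6]
width: -0.0001
```

{"api": "carry_out", "payload": {
  "deltas": [0, 0, 0.03, 0, 0, 0, -1, 0, 0, 0.03, 0, 0, 0, -1]
}}

```text
clock: 18.4
position: [0.562, 0.1264, 0.0851]
ee_rot: [0.447, 0.549, 0.45, -0.544]
contact_force: [2.2, 10.2, -1.4]
width: -0.0001
```

{"api": "carry_out", "payload": {
  "deltas": [0, 0, 0.03, 0, 0, 0, -1, 0, 0, 0.03, 0, 0, 0, -1]
}}

```text
clock: 18.65
position: [0.5607, 0.1202, 0.085]
ee_rot: [0.448, 0.547, 0.45, -0.545]
contact_force: [1.4, 5.5, -1.0]
width: 0.0004
```

{"api": "carry_out", "payload": {
  "deltas": [0, 0, 0.05, 0, 0, 0, -1, 0, 0, 0.07, 0, 0, 0, -1, 0, 0, 0.08, 0, 0, 0, -1, 0, 0, 0.08, 0, 0, 0, -1, 0, 0, 0.08, 0, 0, 0, -1, 0, 0, 0.08, 0, 0, 0, -1, 0, 0, 0.08, 0, 0, 0, -1, 0, 0, 0.08, 0, 0, 0, -1, 0, 0, 0.08, 0, 0, 0, -1, 0, 0, 0.08, 0, 0, 0, -1]
}}

```text
clock: 19.9
position: [0.5514, 0.073, 0.0849]
ee_rot: [0.449, 0.546, 0.449, -0.546]
contact_force: [0.3, 4.6, 0.0]
width: 0.0001
```

{"api": "carry_out", "payload": {
  "deltas": [0, 0, 0.08, 0, 0, 0, -1, 0, 0, 0.08, 0, 0, 0, -1, 0, 0, 0.08, 0, 0, 0, -1, 0, 0, 0.08, 0, 0, 0, -1, 0, 0, 0.08, 0, 0, 0, -1, 0, 0, 0.08, 0, 0, 0, -1, 0, 0, 0.08, 0, 0, 0, -1, 0, 0, 0.08, 0, 0, 0, -1, 0, 0, 0.08, 0, 0, 0, -1, 0, 0, 0.08, 0, 0, 0, -1]
}}

```text
clock: 21.15
position: [0.5421, 0.026, 0.0849]
ee_rot: [0.449, 0.546, 0.449, -0.546]
contact_force: [1.3, 3.5, -0.2]
width: -0.0
```

```bash
python3 - <<'E'
from h import *
plan((.5629-.1925*.13,.1308-.9813*.13,.085),-11.1)
E
```

```text
t 21.15 p [0.5421 0.026  0.0849] F [ 1.33  3.54 -0.15] w -0.0 q5 [-0.08  0.35  1.79  0.    1.    0.11]
world delta [-0.0042 -0.0227  0.0001] jaw -11.1 turn(4deg units) [-0.01 -0.    0.  ]
shift units current axes [-0.002  0.004  0.385] | goal axes [-0.002  0.003  0.385]
[[-0.     0.981 -0.193]
 [ 0.    -0.193 -0.981]
 [-1.    -0.    -0.   ]]
```

{"api": "carry_out", "payload": {
  "deltas": [0, 0, 0.07, 0, 0, 0, -1, 0, 0, 0.07, 0, 0, 0, -1, 0, 0, 0.06, 0, 0, 0, -1, 0, 0, 0.05, 0, 0, 0, -1, 0, 0, 0.04, 0, 0, 0, -1]
}}

```text
clock: 21.78
position: [0.5388, 0.009, 0.0849]
ee_rot: [0.449, 0.546, 0.449, -0.546]
contact_force: [1.6, 4.5, -0.4]
width: -0.0001
```

{"api": "carry_out", "payload": {
  "deltas": [0, 0, 0.035, 0, 0, 0, -1, 0, 0, 0.035, 0, 0, 0, -1, 0, 0, 0.035, 0, 0, 0, -1]
}}

```text
clock: 22.15
position: [0.5376, 0.0029, 0.0849]
ee_rot: [0.449, 0.546, 0.449, -0.546]
contact_force: [0.4, 4.2, -0.5]
width: 0.0
```

{"api": "carry_out", "payload": {
  "deltas": [0, 0, 0.035, 0, 0, 0, -1, 0, 0, 0.035, 0, 0, 0, -1, 0, 0, 0.035, 0, 0, 0, -1]
}}

```text
clock: 22.52
position: [0.5364, -0.0033, 0.0849]
ee_rot: [0.449, 0.546, 0.449, -0.546]
contact_force: [1.4, 5.0, 0.0]
width: -0.0
```

{"api": "carry_out", "payload": {
  "deltas": [0, 0, 0.035, 0, 0, 0, -1, 0, 0, 0.035, 0, 0, 0, -1, 0, 0, 0.035, 0, 0, 0, -1]
}}

```text
clock: 22.9
position: [0.5351, -0.0095, 0.0849]
ee_rot: [0.449, 0.546, 0.449, -0.546]
contact_force: [1.1, 4.0, -0.3]
width: -0.0001
```

{"api": "carry_out", "payload": {
  "deltas": [0, 0, 0.035, 0, 0, 0, -1, 0, 0, 0.035, 0, 0, 0, -1, 0, 0, 0.035, 0, 0, 0, -1]
}}

```text
clock: 23.28
position: [0.5339, -0.0157, 0.0849]
ee_rot: [0.449, 0.546, 0.449, -0.546]
contact_force: [1.0, 4.4, 0.6]
width: 0.0003
```

{"api": "carry_out", "payload": {
  "deltas": [0, 0, 0.035, 0, 0, 0, -1, 0, 0, 0.035, 0, 0, 0, -1, 0, 0, 0.035, 0, 0, 0, -1]
}}

```text
clock: 23.65
position: [0.5327, -0.0219, 0.0849]
ee_rot: [0.449, 0.546, 0.449, -0.546]
contact_force: [1.0, 3.8, -0.2]
width: 0.0
```

{"api": "carry_out", "payload": {
  "deltas": [0, 0, 0.035, 0, 0, 0, -1, 0, 0, 0.035, 0, 0, 0, -1, 0, 0, 0.035, 0, 0, 0, -1]
}}

```text
clock: 24.02
position: [0.5318, -0.0266, 0.0849]
ee_rot: [0.448, 0.547, 0.45, -0.546]
contact_force: [2.2, 10.2, -0.5]
width: 0.0003
```

The force has risen to 10 N at about 160 mm of travel, so this looks like the buffer. I'll hold, then add one small step to confirm.

{"api": "carry_out", "payload": {
  "deltas": [0, 0, 0, 0, 0, 0, -1, 0, 0, 0, 0, 0, 0, -1]
}}

```text
clock: 24.28
position: [0.5318, -0.0267, 0.0849]
ee_rot: [0.448, 0.547, 0.449, -0.546]
contact_force: [1.6, 8.8, -0.7]
width: 0.0002
```

{"api": "carry_out", "payload": {
  "deltas": [0, 0, 0.03, 0, 0, 0, -1, 0, 0, 0, 0, 0, 0, -1, 0, 0, 0, 0, 0, 0, -1]
}}

```text
clock: 24.65
position: [0.5316, -0.0277, 0.0849]
ee_rot: [0.448, 0.548, 0.45, -0.545]
contact_force: [3.2, 10.1, 0.3]
width: -0.0001
```

The force rises about 1.5–2 N for 1 mm of movement, which matches the spring. I'll back off gently.

{"api": "carry_out", "payload": {
  "deltas": [0, 0, -0.03, 0, 0, 0, -1, 0, 0, -0.03, 0, 0, 0, -1, 0, 0, -0.05, 0, 0, 0, -1, 0, 0, -0.1, 0, 0, 0, -1, 0, 0, -0.3, 0, 0, 0, -1, 0, 0, -0.5, 0, 0, 0, -1, 0, 0, -0.5, 0, 0, 0, -1, 0, 0, -0.3, 0, 0, 0, -1, -0.3, 0, 0, 0, 0, 0, -1, -0.5, 0, 0, 0, 0, 0, -1]
}}

```text
clock: 25.9
position: [0.5511, 0.0776, 0.1322]
ee_rot: [-0.449, -0.545, -0.45, 0.547]
contact_force: [-0.1, -0.6, 0.0]
width: 0.0002
```

{"api": "carry_out", "payload": {
  "deltas": [-0.6, 0, -0.5, 0, 0, 0, -1, -0.6, 0, -0.6, 0, 0, 0, -1, -0.3, 0, -0.3, 0, 0, 0, -1, 0, 0, 0, 0, 0, 0, -1, 0, 0, 0, 0, 0, 0, -1]
}}

```text
clock: 26.52
position: [0.5674, 0.1587, 0.2217]
ee_rot: [-0.449, -0.545, -0.449, 0.547]
contact_force: [-0.1, -0.1, -0.7]
width: -0.0003
```

```bash
python3 - <<'E'
from h import *
from rig import eyes
for n in ("side","top"):
    d=eyes.get_image(n); cv2.imwrite(f"pics/g_{n}.png",d["color"][:,:,::-1]); np.savez(f"g_{n}.npz",**d)
    X=cloud(d); z=X[...,2]; th=np.radians(-101.1);ex=np.array([np.cos(th),np.sin(th)]);ey=np.array([-ex[1],ex[0]])
    P=X[...,:2]-np.array([.5605,.1169]); s=P@ex;t=P@ey   # ~machine origin
    m=(abs(z-.1235)<.006)&(abs(t)<.036)&(s>.1)&(s<.22); print(n,"plate s",m.sum(),np.percentile(s[m],[1,50,99]) if m.any() else 0)
    m=(abs(z-.1235)<.006)&(abs(t)<.036)&(s>.27)&(s<.42); print(n,"sleeve s",m.sum(),np.percentile(s[m],[1,50,99]) if m.any() else 0)
plan((.5,0,.2),-11.1)
E
```

```text
side plate s 113 [0.15780948 0.16934495 0.17672233]
side sleeve s 0 0
top plate s 153 [0.15664632 0.16340791 0.17030619]
top sleeve s 0 0
t 26.625 p [0.5674 0.1583 0.2214] F [-0.47 -0.34  0.06] w 0.0002 q5 [ 0.15  0.3   1.49 -0.    1.35  0.35]
world delta [-0.0674 -0.1583 -0.0214] jaw -11.1 turn(4deg units) [-0.02  0.02  0.04]
shift units current axes [ 0.363 -0.589  2.806] | goal axes [ 0.357 -0.594  2.806]
[[-0.003  0.981 -0.194]
 [-0.001 -0.194 -0.981]
 [-1.    -0.003  0.001]]
```

View pics/g_side.png

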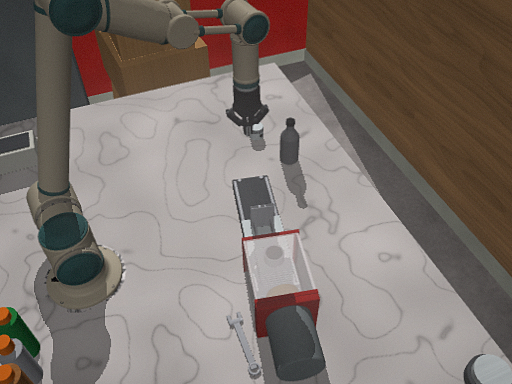

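View pics/g_top.png

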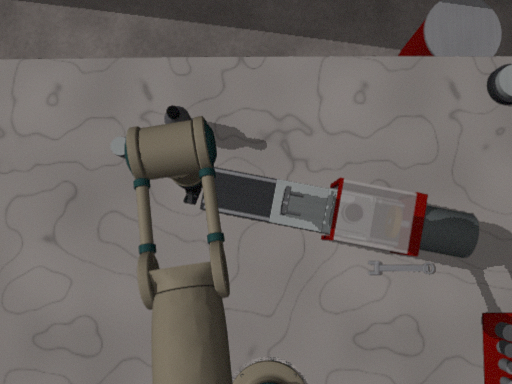

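The side view shows the end plate at (262,215) and the barrel upright under the guard at (273,252). The bystanders are where they were, and the arm is clear.

```bash
python3 - <<'E'
from rig import job
print(job.sign_off())
E
```

```text
the job is handed in; nothing more can be done
None
```

The job is done and handed in at about 26.6 s of the 61 s. The barrel stands sleeve up in the tray, and the carriage rests against the spring buffer.

- **Barrel:** I gripped it by the sleeve, turned it 29° to line up with the tray, set it down and let go. Before the push it was level and within about 1 mm of the tray centre, with the sleeve top measured at 124 mm and the block top at 95 mm.
- **Push:** The carriage broke free at about 19 N and ran with 4–5 N of friction. I slowed to about 17 mm/s for the last stretch before the buffer.
- **Buffer:** It was met at about 158 mm of travel. A 1 mm test step raised the force by about 1.5–2 N, which fits a 2 N/mm spring, and the peak push there was about 10.6 N.
- **After backing off:** The last pictures put the carriage at about 160 mm, roughly 2 mm into the spring. The side camera gave a blurrier end-plate position, about 6 mm farther on, and I went by the top view.
- **Not measured:** I could not get the barrel's depth through the clear guard. That it still stands upright in the tray is judged by eye from the pictures.
- **Bystanders:** The bottle, piston and spanner looked undisturbed. In the last top view the arm partly covers the bottle and piston, so I checked those two mainly from the side view.

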